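# Fit the water-filter cartridge into its sleeve coupler

## Robot

A 7-joint arm with a two-finger parallel gripper is mounted at the origin on the work surface. World frame = base frame: x ahead of the robot, y to its left, z up, the work surface at z = 0. Lengths are in m, angles in rad, forces in N, time in s.
With the tool pointing down it reaches from about 0.425 to 0.825 m from the base axis. Payload 3.6 kg.
Tool frame: the origin (TCP) lies at the very end of the fingers, on their centre line; the grasp point (between the pads) lies 19 mm behind it; z points along the fingers, x is the direction in which the jaws open and shut, and the axes are right-handed (so a half turn about z gives the same grasp; the last joint's range is limited). The gripper opens to 85 mm and grips with 20 to 120 N. Pads are 22 mm wide; open, the fingers measure 114 mm over their backs; the gripper's body (76 mm by 85 mm) begins 54 mm behind the grasp point. The pads swing forward as they close: fully open they stand 13 mm farther back than shut.
Start: joints at [-1.192, 0.615, -0.013, 1.423, 0.008, 1.103, -0.04], TCP at [0.257, 0.597, 0.231] pointing down, gripper open.
Joint ranges: [-3.12, 3.12], [-0.3, 2.06], [-1.34, 1.32], [0.26, 2.42], [-1.36, 4.5], [0.01, 1.98], [-2.84, 2.84]. Speed limits (rad/s): [2.79, 2.79, 3.14, 3.14, 3.14, 3.14, 3.14].

## Interface

Orientations are given as a 3x3 rotation matrix whose columns are the frame's x, y, z axes.
In Python, from workcell import manip, capture, ticket gives the robot as it stands.
- The arm moves only by the tool apply_moves, never from a script. Its argument "steps" is text: rows parted by semicolons, each of 7 numbers parted by spaces: the shift along the world's x, y, z in m, then the turn, a rotation vector about the world's x, y, z in rad, then the opening, from 0 (shut) to 1 (fully open). In form: x y z rx ry rz grip; .... A call has 1 to 5 rows; each row shifts and turns the commanded pose from where the row before left it; what a row does not reach is not made up. A row lasts 1/12 s, in which the tool goes at most 41.7 mm and 7.16 degrees, less where a joint would pass 70% of its speed; a pose out of reach is approached as far as the arm can. A call with a gripper value outside its range is refused whole. The fingers move at their own pace and stop on an object; the grip force is fixed at half the most. Time passes only in rows, so rows that do not move let the fingers close. It gives the time, the measured TCP pose, the force and the opening at its end, in the units of the state.
- manip.get_obs(): the state, without advancing time (a new reading comes with each control period).
- capture(name): name is "scene" or "top"; returns a dict with "color" (384x512x3 uint8, red, green, blue), "K" (3x3 intrinsics, pixels), "D" ([k1, k2, p1, p2, k3] as OpenCV has them; the pictures are not rectified), "eye" and "attitude" of the camera in the world. Camera axes: x right, y up, looking along -z (the intrinsics and any distortion apply to the point x, -y, -z); pixel columns grow to the right and rows downward; lengths in m; the calibration is good to about 2 mm. A picture is of the moment at which its call begins. There is no depth.
- ticket.sign_off(): hands the job in, once; it reports no verdict.
The state is a dict: "t": time; "joints": joint angles; "qd": joint speeds; "joint_torque": joint torques, N m; "tcp_pos": TCP position; "tcp_rot": TCP orientation; "force": force on the tool from outside, world axes, zero at the start; "wrist_torque": the same for the moment, N m; "width": opening from 0.0 (shut) to 1.0 (fully open).
Only numpy, scipy, OpenCV 4.12 (cv2) and the standard library are available. Lean on these libraries where they do the work, as an engineer would, in place of code of your own. Each camera call takes 0.05 s, during which the arm holds its last target. There are 200 camera calls.

## Task

Fit the new filter cartridge to the coffee machine's filter base: first push the coupler's steel sleeve down until it stays back by itself, then take the cartridge from its stand and press it gently, never hard, straight down into the socket until the sleeve springs up again and locks it. Let go and leave it standing upright, locked in place, and leave the crockery and the other things on the table where they are.

Things in the scene. Friction and masses are not known exactly. Their poses are not given: they have to be found in the camera images.
- filter_base: Fixed filter base: grey box 130 x 110 x 45 mm high; origin at the centre of its underside on the table, z up. Amid its top stands the upright coupler: an aluminium tube, 40 mm outside, 31 mm bore, mouth 90 mm above the table, with the steel sleeve round it. A pipe stub sticks 22 mm out of each y side, 13 to 31 mm above the table. More than 25 N between cartridge and base damages it.
- mouth (a point): Centre of the socket's mouth, on the coupler's vertical axis, 90 mm above the table. Four jaws driven by the sleeve stand 8 to 13 mm below it: sleeve forward, they leave a 21 mm opening; sleeve back, they are clear of the bore. From 23 mm below the mouth a sprung ring pushes the spigot's end up with 7 N, 0.1 N more per mm deeper, and lifts the locked cartridge against the jaws.
- valve (a point): Fixed point on the socket's axis 34 mm below the mouth: top of the sprung valve plunger (9 mm wide) at rest. The cartridge's pin pushes it down with 2 to 3 N. About 5.8 mm down it trips the sleeve off its catch, which takes about 3 N more; a rigid stop follows 7.2 mm down. As the pin's length varies, the trip comes with the cartridge's origin 26 to 40 mm below the mouth.
- sleeve (a joint): Sleeve travel, m. 0: forward (up), rim 3 mm above the mouth; 0.014: fully back (down) at its stop, rim 11 mm below the mouth. A spring pushes it up with up to 8 N; past 0.010 it clicks over and stays back, held by 3 N. Tripped, it springs up to below 0.001 if the cartridge is home and the jaws close above its flange, else it sticks at about 0.007 on the flange.
- sleeve_rim (a point): Centre of the sleeve's upper rim; moves with it. The sleeve is a knurled steel ring, 54 mm outside diameter, 42 mm inside, 26 mm high, sliding vertically on the tube.
- cartridge: Filter cartridge, 0.2 to 0.3 kg, 126 mm tall; origin at its spigot's end, z up its axis. Heights: flange 28 mm wide from 6 to 12 mm, tapering to 16 mm at 0; neck 17 mm wide to 46 mm; white body 46 mm wide, 46 to 126 mm, to be gripped. A fixed brass pin, 8 mm wide, sticks 1 to 13 mm out below the origin (unknown, hidden in the stand). Locked, the origin is 25 mm below the mouth.
- stand: Fixed wooden block 100 x 100 x 62 mm high with a 36 mm through hole that carries the cartridge by its shoulder (its origin 16 mm above the table); origin at the centre of the underside.
- espresso_cup: White cup, 62 mm wide, 55 mm high, a bystander; origin at the underside.
- sugar_jar: Glass jar, 70 mm wide, 100 mm high, a bystander; origin at the underside.
- mug: Blue mug, 80 mm wide, 90 mm high, a bystander; origin at the underside.
- spoon: Spoon lying on the table, a bystander; origin at its underside.
- bowl: White bowl, 120 mm wide, 50 mm high, a bystander; origin at the underside.
- descaler: White bottle, 60 mm wide, 160 mm high, a bystander; origin at the underside.
Mind the look-alikes: they are no part of the job. Of the things like the filter_base, leave any that is red; of the rest the smaller one is meant.

How it is judged:
On the way, in this order (a step that is already met when the one before it is completed fails the run):
1. the sleeve is pushed back past its catch with the cartridge still out of the socket (value of joint sleeve above 0.0125 m and distance between cartridge and mouth above 0.05 m), for 0.3 s.
2. the cartridge's spigot end is inside the socket, on its axis, with the sleeve still back (value of joint sleeve above 0.0115 m and horizontal distance between cartridge and mouth below 0.005 m and z of cartridge in the frame of mouth below -0.008 m), for 0.05 s.
3. the sleeve has sprung forward over the seated cartridge (value of joint sleeve below 0.003 m and z of cartridge in the frame of mouth below -0.022 m), for 0.1 s.
At the end, for the whole second after the job is handed in: The cartridge is released and at rest in the socket, its origin (spigot end) at least 22 mm below the mouth and within 4 mm of the axis, upright to 0.2 rad, with the sleeve sprung forward (joint under 3 mm) (all of step 3 and horizontal distance between cartridge and mouth below 0.004 m and angle between cartridge's own z axis and vertical below 0.2 rad and linear speed of cartridge below 0.02 m/s); the robot touches nothing.
It fails at once if the cartridge is pressed on the filter base with more than 25 N (contact force between cartridge and filter_base above 25 N).
It fails at once if a bystander is moved by more than 40 mm (distance of any of espresso_cup, sugar_jar, mug, spoon, bowl, descaler from where it was at the start of the episode above 0.04 m).
It also fails if it takes over 64 s, if anything falls off the work surface, if the arm or the gripper's body presses on something with over 40 N, if the wrist force passes 120 N, or if a joint passes its speed limit or range.

## Working session

There is one attempt and no reset: what is moved stays moved. The work goes in short steps, Python scripts to look and compute and a tool call to move; the robot and the scene stay as the last step left them, time stands still between calls to the robot, and variables do not carry over. Pictures are saved under pics/ and viewed, about 8 in all and at most 12, crops included, and the job is handed in when it is done.

Besides the shell and the picture viewer there is one more tool, called after ">>>" by a JSON object that holds its "api" and its "payload", one argument or row to a line. apply_moves: Moves the arm, as the interface text tells. Its arguments: {"type":"object","properties":{"steps":{"type":"string"}},"required":["steps"]}

```bash
mkdir -p pics; ls; cat > h.py <<'E'
import numpy as np, cv2
from workcell import manip, capture, ticket
def cam(n):
    c=capture(n); c['K']=np.array(c['K'],float); c['D']=np.array(c['D'],float)
    c['R']=np.array(c['attitude'],float); c['eye']=np.array(c['eye'],float); return c
def save(c,f,box=None,s=1):
    im=cv2.cvtColor(c['color'],cv2.COLOR_RGB2BGR)
    if box: x0,y0,x1,y1=box; im=im[y0:y1,x0:x1]
    cv2.imwrite('pics/'+f,cv2.resize(im,None,fx=s,fy=s,interpolation=cv2.INTER_CUBIC))
def ray(c,uv):
    p=cv2.undistortPoints(np.array(uv,float).reshape(-1,1,2),c['K'],c['D']).reshape(-1,2)
    return np.c_[p[:,0],-p[:,1],-np.ones(len(p))]@c['R'].T
def onz(c,uv,z):
    d=ray(c,uv); return c['eye']+d*((z-c['eye'][2])/d[:,2])[:,None]
def proj(c,P):
    q=(np.atleast_2d(P)-c['eye'])@c['R']; q=q*[1,-1,-1]
    return cv2.projectPoints(q.reshape(-1,1,3),np.zeros(3),np.zeros(3),c['K'],c['D'])[0].reshape(-1,2)
E
python3 - <<'E'
from h import *
for n in('scene','top'):
    c=cam(n); save(c,n+'0.png',s=1.5); print(n,c['eye'],c['R'].round(3).tolist(),c['K'].tolist(),c['D'])
print(manip.get_obs())
E
```

```text
pics
scene [1.22769781 0.09666807 0.7034221 ] [[-0.081, -0.667, 0.741], [0.997, -0.062, 0.053], [0.011, 0.743, 0.67]] [[362.258327307001, 0.0, 252.79529792607838], [0.0, 362.258327307001, 194.56446702292448], [0.0, 0.0, 1.0]] [-0.03990527  0.          0.          0.          0.        ]
top [0.4767825  0.02993498 0.97358469] [[-0.03, 0.996, -0.079], [-0.999, -0.032, -0.014], [-0.017, 0.079, 0.997]] [[355.7061555839427, 0.0, 255.0825573802079], [0.0, 355.7061555839427, 197.6105204304297], [0.0, 0.0, 1.0]] [-0.04200694  0.          0.          0.          0.        ]
{'t': 0.1, 'joints': array([-1.19144004,  0.61585215, -0.01259247,  1.42474801,  0.00810891,
        1.10339069, -0.04041976]), 'qd': array([ 0.00037171, -0.00377779,  0.00086682, -0.00235386, -0.00061736,
       -0.00043793, -0.00086691]), 'joint_torque': array([ 1.61102351e-03, -4.70387077e+01,  2.60377983e-01, -1.71570468e+01,
        1.01075144e-02,  5.93960387e-03,  2.33260728e-06]), 'tcp_pos': array([0.25635556, 0.59656348, 0.2302317 ]), 'tcp_rot': array([[ 3.94776881e-01,  9.18776600e-01, -8.79347793e-04],
       [ 9.18774023e-01, -3.94777857e-01, -2.17688905e-03],
       [-2.34722176e-03,  5.14635626e-05, -9.99997244e-01]]), 'force': array([-0.04145582,  0.26382047,  0.03681835]), 'wrist_torque': array([-0.04073977, -0.02983478,  0.04115436]), 'width': 1.001983472723867}
```

View pics/scene0.png

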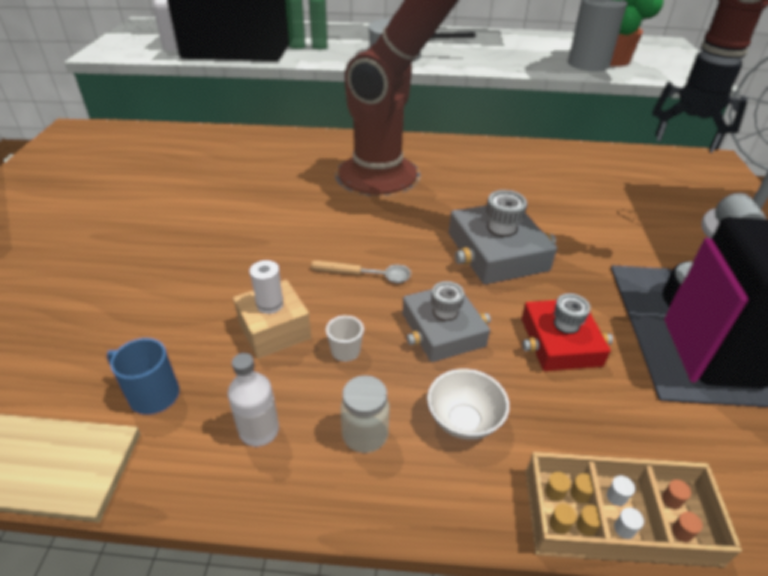

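View pics/top0.png

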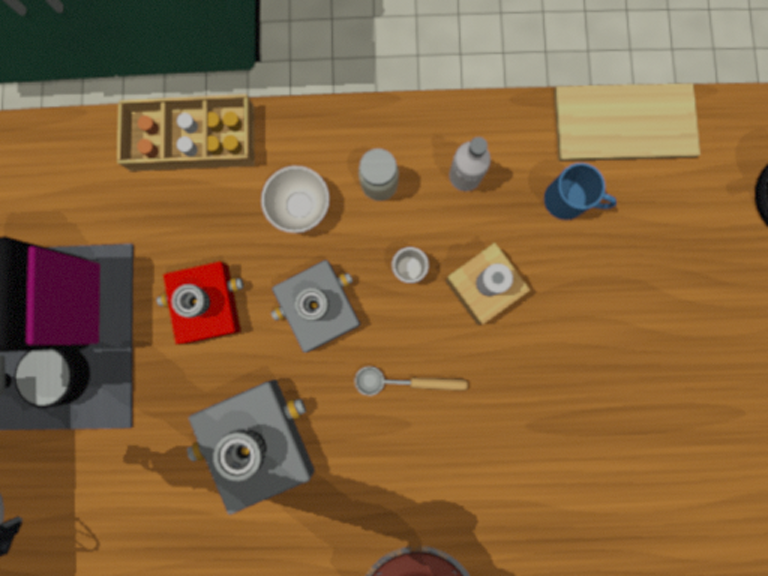

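Scene (1.5x) picture: three look-alike bases: large grey (500,240), small grey (446,320) and red (566,330). In the top view these are (250,445), (315,305) and (200,300). The red one is excluded and the smaller grey one fits (130x110 mm). The cartridge stands in the stand at scene (266,290), top (495,280). I'll confirm in an enlarged crop.

```bash
python3 - <<'E'
from h import *
T=cam('top');S=cam('scene')
def crop(c,x,y,w=80,h=60):
    im=cv2.cvtColor(c['color'],cv2.COLOR_RGB2BGR)[y:y+h,x:x+w]
    im=cv2.resize(im,None,fx=5,fy=5,interpolation=cv2.INTER_CUBIC)
    for k in range(0,w,10): cv2.putText(im,str(x+k),(k*5,8),0,.3,(0,0,255)); cv2.line(im,(k*5,0),(k*5,4),(0,0,255))
    for k in range(10,h,10): cv2.putText(im,str(y+k),(0,k*5+3),0,.3,(0,0,255))
    return im
a=np.vstack([np.hstack([crop(T,170,172),crop(T,290,160)]),np.hstack([crop(S,258,180),crop(S,145,170)])])
cv2.imwrite('pics/crop1.png',a)
# cartridge: white mask
for n,c,b in(('top',T,(300,165,360,205)),('scene',S,(160,170,195,215))):
    x0,y0,x1,y1=b; hsv=cv2.cvtColor(c['color'],cv2.COLOR_RGB2HSV)[y0:y1,x0:x1]
    m=((hsv[...,1]<60)&(hsv[...,2]>110)).astype(np.uint8)
    k,l,st,ce=cv2.connectedComponentsWithStats(m); i=1+st[1:,4].argmax(); print(n,st[i]+[x0,y0,0,0,0],ce[i]+[x0,y0])
# base grey top contours
for n,c,b in(('top',T,(170,165,250,240)),('scene',S,(258,180,335,245))):
    x0,y0,x1,y1=b; hsv=cv2.cvtColor(c['color'],cv2.COLOR_RGB2HSV)[y0:y1,x0:x1]
    m=((hsv[...,1]<60)).astype(np.uint8)
    k,l,st,ce=cv2.connectedComponentsWithStats(m); i=1+st[1:,4].argmax(); print(n,st[i]+[x0,y0,0,0,0])
    ct=max(cv2.findContours((l==i).astype(np.uint8),0,2)[0],key=len)
    print((cv2.boxPoints(cv2.minAreaRect(ct))+[x0,y0]).round(1).tolist(), cv2.approxPolyDP(cv2.convexHull(ct),2,True).reshape(-1,2).__add__([x0,y0]).tolist())
E
```

```text
top [318 176  24  21 357] [330.17366947 185.5070028 ]
scene [166 173  22  36 606] [177.42574257 190.27887789]
top [ 182  174   58   61 2051]
[[179.4, 191.8], [219.0, 172.0], [241.0, 216.0], [201.4, 235.8]] [[217, 174], [226, 186], [239, 216], [203, 234], [187, 207], [182, 191]]
scene [ 269  188   57   53 1995]
[[264.1, 200.3], [303.0, 178.5], [329.7, 226.2], [290.8, 248.0]] [[302, 188], [307, 191], [324, 216], [323, 230], [288, 240], [269, 209], [269, 198], [293, 188]]
```

View pics/crop1.png

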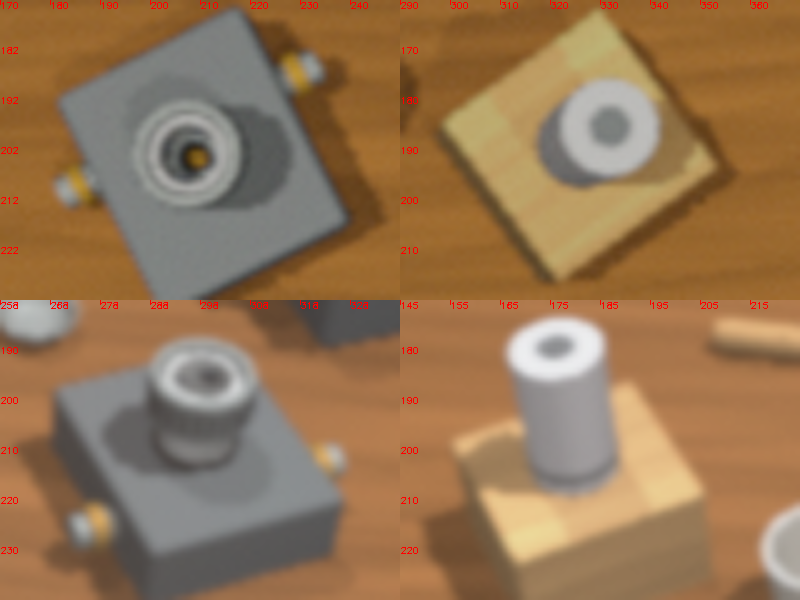

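The crop confirms the small grey base: rim centre at top (207.1,202.3) and scene (297.7,194.3). The cartridge's top face is at top (331.5,184.9) and scene (175.5,179.1).

```bash
python3 - <<'E'
from h import *
T=cam('top');S=cam('scene')
def tri(a,b):
    A=[];y=[]
    for c,p in((T,a),(S,b)):
        d=ray(c,[p])[0];d/=np.linalg.norm(d);M=np.eye(3)-np.outer(d,d);A.append(M);y.append(M@c['eye'])
    return np.linalg.lstsq(np.vstack(A),np.hstack(y),rcond=None)[0].round(4)
for nm,a,b,z in(('rim',(207.1,202.3),(297.7,194.3),.093),('cart',(331.5,184.9),(175.5,179.1),.142)):
    print(nm,tri(a,b),onz(T,[a],z).round(4),onz(S,[b],z).round(4))
P=onz(T,[(182,191),(217,173.5),(239,216),(203.5,234)],.045);print(P.round(4),P.mean(0).round(4),np.linalg.norm(np.diff(P,axis=0),axis=1))
Q=onz(T,[(298.5,184.5),(330,162),(353.5,192.5),(321.5,216)],.062);print(Q.round(4),Q.mean(0).round(4))
# bystander extents on table, rough
for n,p,z in(('cup',(273,177),.055),('jar',(252,110),.1),('spoonbowl',(246,254),.005),('mug',(387,125),.09),('bowl',(197,133),.05),('desc',(318,98),.16),('redrim',(126,200),.093),('bigrim',(159,304),.13)):
    print(n,onz(T,[p],z).round(3))
E
```

```text
rim [0.5391 0.162  0.0913] [[0.5389 0.1622 0.093 ]] [[0.5411 0.1613 0.093 ]]
cart [ 0.5673 -0.1389  0.1411] [[ 0.5672 -0.1385  0.142 ]] [[ 0.5684 -0.1388  0.142 ]]
[[0.5743 0.2353 0.045 ]
 [0.6177 0.1417 0.045 ]
 [0.5038 0.0866 0.045 ]
 [0.4598 0.1806 0.045 ]] [0.5389 0.1611 0.045 ] [0.10313054 0.12645249 0.10374707]
[[ 0.5796 -0.0698  0.062 ]
 [ 0.6355 -0.1537  0.062 ]
 [ 0.5544 -0.2103  0.062 ]
 [ 0.4968 -0.1254  0.062 ]] [ 0.5666 -0.1398  0.062 ]
cup [[ 0.602 -0.005  0.055]]
jar [[0.768 0.043 0.1  ]]
spoonbowl [[0.402 0.073 0.005]]
mug [[ 0.721 -0.298  0.09 ]]
bowl [[0.727 0.192 0.05 ]]
desc [[ 0.772 -0.113  0.16 ]]
redrim [[0.551 0.367 0.093]]
bigrim [[0.3   0.275 0.13 ]]
```

>>> {"api": "apply_moves", "payload": {
  "steps": "0 -0.035 0 0 0 0 0.55; 0 -0.035 0 0 0 0 0.55; 0 -0.035 0 0 0 0 0.55; 0 -0.035 0 0 0 0 0.55"
}}

```text
t: 0.63
tcp_pos: [0.2564, 0.4556, 0.2311]
tcp_rot: [[0.394, 0.919, 0.0], [0.919, -0.394, -0.0], [-0.0, 0.0, -1.0]]
force: [0.1, -0.7, -0.2]
width: 0.545
```

>>> {"api": "apply_moves", "payload": {
  "steps": "0.028 -0.03 0 0 0 0 0.55; 0.028 -0.03 0 0 0 0 0.55; 0.028 -0.03 0 0 0 0 0.55; 0.028 -0.03 0 0 0 0 0.55; 0.028 -0.03 0 0 0 0 0.55"
}}

```text
t: 1.05
tcp_pos: [0.3976, 0.3057, 0.2317]
tcp_rot: [[0.394, 0.919, 0.001], [0.919, -0.394, 0.001], [0.001, 0.0, -1.0]]
force: [0.9, 1.0, 0.4]
width: 0.547
```

>>> {"api": "apply_moves", "payload": {
  "steps": "0.028 -0.03 0 0 0 0 0.55; 0.028 -0.03 0 0 0 0 0.55; 0.028 -0.03 0 0 0 0 0.55; 0.028 -0.03 0 0 0 0 0.55; 0 0 0 0 0 0 0.55"
}}

```text
t: 1.47
tcp_pos: [0.5151, 0.1768, 0.2316]
tcp_rot: [[0.409, 0.912, 0.006], [0.912, -0.409, -0.007], [-0.004, 0.008, -1.0]]
force: [0.7, -1.3, 0.4]
width: 0.551
```

>>> {"api": "apply_moves", "payload": {
  "steps": "0 0 0 0 0 0 0.55; 0 0 0 0 0 0 0.55"
}}

```text
t: 1.63
tcp_pos: [0.5082, 0.1875, 0.2311]
tcp_rot: [[0.395, 0.919, -0.001], [0.919, -0.395, 0.001], [0.0, -0.001, -1.0]]
force: [-0.6, 0.5, 1.4]
width: 0.546
```

>>> {"api": "apply_moves", "payload": {
  "steps": "0.016 -0.013 -0.02 0 0 0 0.55; 0.015 -0.013 -0.03 0 0 0 0.55; 0 0 -0.03 0 0 0 0.55; 0 0 -0.03 0 0 0 0.55; 0 0 0 0 0 0 0.55"
}}

```text
t: 2.05
tcp_pos: [0.5343, 0.162, 0.116]
tcp_rot: [[0.392, 0.92, -0.013], [0.92, -0.392, -0.003], [-0.007, -0.01, -1.0]]
force: [-0.8, 0.5, -0.7]
width: 0.549
```

>>> {"api": "apply_moves", "payload": {
  "steps": "0 0 0 0 0 0 0.55; 0 0 0 0 0 0 0.55"
}}

```text
t: 2.22
tcp_pos: [0.54, 0.1631, 0.1229]
tcp_rot: [[0.392, 0.92, 0.002], [0.92, -0.392, 0.001], [0.002, 0.001, -1.0]]
force: [1.1, 0.1, 0.5]
width: 0.552
```

```bash
python3 - <<'E'
from h import *
S=cam('scene');T=cam('top')
def crop(c,x,y,w=80,h=75,s=5):
    return cv2.resize(cv2.cvtColor(c['color'],cv2.COLOR_RGB2BGR)[y:y+h,x:x+w],None,fx=s,fy=s,interpolation=cv2.INTER_CUBIC)
cv2.imwrite('pics/rim1.png',np.hstack([crop(S,258,150),crop(T,170,165)]))
print(manip.get_obs()['tcp_pos'],manip.get_obs()['width'], proj(S,manip.get_obs()['tcp_pos']))
E
```

```text
[0.54072656 0.16251672 0.12359805] 0.5490801358516159 [[299.35068707 185.03101946]]
```

View pics/rim1.png

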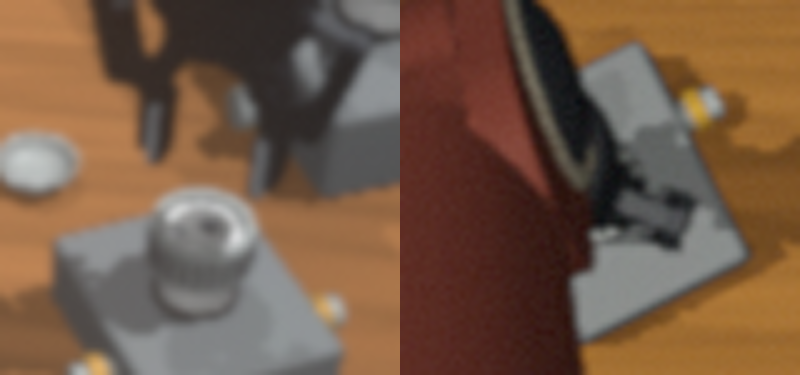

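The fingertip midpoint, at scene (298.7,184.8), agrees with the projected TCP (299.4,185.0). The fingers straddle the rim, so I'm lowering.

>>> {"api": "apply_moves", "payload": {
  "steps": "-0.001 -0.001 -0.01 0 0 0 0.53; 0 0 -0.01 0 0 0 0.53; 0 0 0 0 0 0 0.53; 0 0 0 0 0 0 0.53"
}}

```text
t: 2.65
tcp_pos: [0.5379, 0.16, 0.1006]
tcp_rot: [[0.395, 0.919, -0.002], [0.919, -0.395, -0.001], [-0.001, -0.001, -1.0]]
force: [0.2, 0.3, -0.0]
width: 0.526
```

>>> {"api": "apply_moves", "payload": {
  "steps": "0 0 -0.003 0 0 0 0.53; 0 0 -0.003 0 0 0 0.53; 0 0 -0.003 0 0 0 0.53; 0 0 -0.003 0 0 0 0.53; 0 0 0 0 0 0 0.53"
}}

```text
t: 3.07
tcp_pos: [0.5388, 0.1603, 0.0896]
tcp_rot: [[0.395, 0.919, 0.0], [0.919, -0.395, 0.0], [0.0, 0.0, -1.0]]
force: [-1.2, -1.1, 6.9]
width: 0.53
```

>>> {"api": "apply_moves", "payload": {
  "steps": "0 0 -0.003 0 0 0 0.53; 0 0 -0.003 0 0 0 0.53; 0 0 0 0 0 0 0.53"
}}

```text
t: 3.32
tcp_pos: [0.5392, 0.1605, 0.0865]
tcp_rot: [[0.395, 0.919, 0.002], [0.919, -0.395, 0.001], [0.002, 0.001, -1.0]]
force: [-5.3, -1.6, 20.9]
width: 0.53
```

>>> {"api": "apply_moves", "payload": {
  "steps": "0 0 -0.002 0 0 0 0.53; 0 0 -0.002 0 0 0 0.53; 0 0 0 0 0 0 0.53"
}}

```text
t: 3.57
tcp_pos: [0.5396, 0.1611, 0.0803]
tcp_rot: [[0.395, 0.919, 0.003], [0.919, -0.395, 0.002], [0.003, 0.002, -1.0]]
force: [1.2, 0.7, 0.7]
width: 0.531
```

```bash
python3 - <<'E'
from h import *
S=cam('scene')
save(S,'rim2.png',(258,150,338,225),8)
o=manip.get_obs();print(o['tcp_pos'],o['force'])
E
```

```text
[0.53948081 0.1611209  0.0799019 ] [1.02502974 0.79401443 0.9969367 ]
```

View pics/rim2.png

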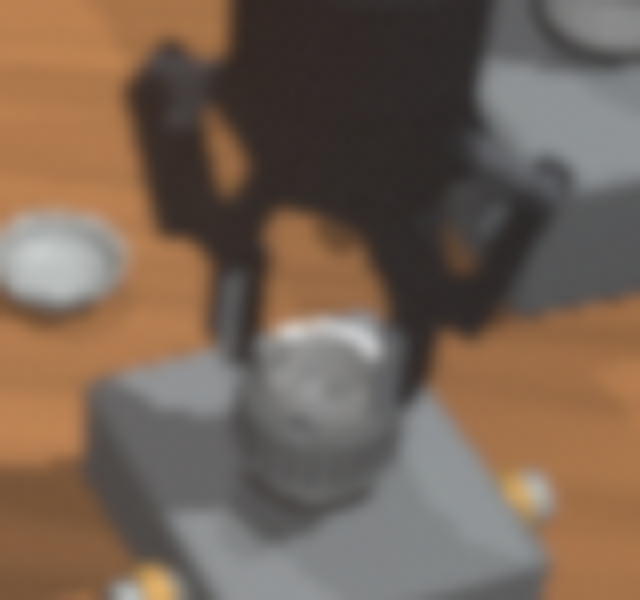

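The sleeve now looks low, with the knurl close to the base top at about (315,465) and the tube standing clear above it. I'll press a little further to feel its stop.

>>> {"api": "apply_moves", "payload": {
  "steps": "0 0 -0.002 0 0 0 0.53; 0 0 0 0 0 0 0.53; 0 0 0 0 0 0 0.53"
}}

```text
t: 3.87
tcp_pos: [0.5397, 0.1614, 0.0795]
tcp_rot: [[0.394, 0.919, 0.003], [0.919, -0.394, 0.002], [0.003, 0.002, -1.0]]
force: [-3.0, 0.5, 14.4]
width: 0.53
```

>>> {"api": "apply_moves", "payload": {
  "steps": "0 0 -0.001 0 0 0 0.53; 0 0 0 0 0 0 0.53; 0 0 0 0 0 0 0.53"
}}

```text
t: 4.12
tcp_pos: [0.5397, 0.1615, 0.0793]
tcp_rot: [[0.394, 0.919, 0.003], [0.919, -0.394, 0.002], [0.003, 0.002, -1.0]]
force: [-3.6, 0.7, 20.2]
width: 0.535
```

The stop is firm at TCP z 0.0793, which matches the rim at 79 mm: the sleeve is fully back. Next I go up and across to the cartridge.

>>> {"api": "apply_moves", "payload": {
  "steps": "0 0 0.01 0 0 0 0.53; 0 0 0.03 0 0 0 0.53; 0 0 0.04 0 0 0 0.9; 0 0 0.04 0 0 0 1; 0 0 0.03 0 0 0 1"
}}

```text
t: 4.53
tcp_pos: [0.5389, 0.1598, 0.2288]
tcp_rot: [[0.395, 0.919, 0.001], [0.919, -0.395, -0.0], [0.0, 0.001, -1.0]]
force: [0.2, 0.9, 0.8]
width: 0.929
```

>>> {"api": "apply_moves", "payload": {
  "steps": "0.003 -0.037 0.004 0 0 0 1; 0.003 -0.037 0.004 0 0 0 1; 0.003 -0.037 0 0 0 0 1; 0.003 -0.037 0 0 0 0 1; 0.003 -0.037 0 0 0 0 1"
}}

```text
t: 4.95
tcp_pos: [0.5528, -0.0269, 0.2338]
tcp_rot: [[0.395, 0.919, -0.002], [0.919, -0.395, -0.001], [-0.001, -0.001, -1.0]]
force: [0.4, -0.7, -0.5]
width: 0.997
```

>>> {"api": "apply_moves", "payload": {
  "steps": "0.004 -0.037 0 0 0 0 1; 0.004 -0.037 0 0 0 0 1; 0.004 -0.037 0 0 0 0 1; 0 0 0 0 0 0 1; 0 0 0 0 0 0 1"
}}

```text
t: 5.37
tcp_pos: [0.5643, -0.1398, 0.2333]
tcp_rot: [[0.401, 0.916, -0.003], [0.916, -0.401, -0.002], [-0.003, -0.002, -1.0]]
force: [0.1, 1.2, 0.2]
width: 0.997
```

>>> {"api": "apply_moves", "payload": {
  "steps": "0 0 0 0 0 0 1; 0 0 0 0 0 0 1"
}}

```text
t: 5.53
tcp_pos: [0.5654, -0.1337, 0.2338]
tcp_rot: [[0.392, 0.92, -0.001], [0.92, -0.392, 0.002], [0.001, -0.002, -1.0]]
force: [-0.7, -0.7, -0.2]
width: 1.002
```

```bash
python3 - <<'E'
from h import *
S=cam('scene'); T=cam('top')
def crop(c,x,y,w=80,h=75,s=5):
    return cv2.resize(cv2.cvtColor(c['color'],cv2.COLOR_RGB2BGR)[y:y+h,x:x+w],None,fx=s,fy=s,interpolation=cv2.INTER_CUBIC)
cv2.imwrite('pics/mid.png',np.hstack([crop(S,258,165),crop(T,170,165)]))
o=manip.get_obs();print(o['t'],o['tcp_pos'],o['tcp_rot'].round(3),o['joints'],o['width'])
E
```

```text
5.6333 [ 0.56561735 -0.13368023  0.23410465] [[ 0.392  0.92  -0.001]
 [ 0.92  -0.392  0.001]
 [ 0.001 -0.001 -1.   ]] [ 0.13677581  0.50449757  0.09100912  1.62836602 -0.05282324  1.01192408
  1.41291712] 1.0010661710371949
```

View pics/mid.png

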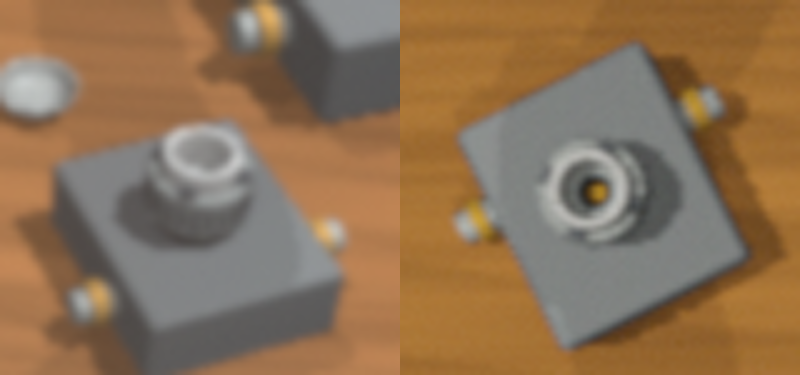

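The sleeve stays back: the tube mouth stands clear at scene crop (205,152) and top crop (590,190). Now I descend on the cartridge and grip it.

>>> {"api": "apply_moves", "payload": {
  "steps": "0.002 -0.005 -0.02 0 0 0 1; 0 0 -0.035 0 0 0 1; 0 0 -0.035 0 0 0 1; 0 0 -0.035 0 0 0 1; 0 0 -0.023 0 0 0 1"
}}

```text
t: 6.05
tcp_pos: [0.5661, -0.1388, 0.0833]
tcp_rot: [[0.392, 0.92, -0.004], [0.92, -0.392, 0.001], [-0.0, -0.004, -1.0]]
force: [-0.2, 0.1, 0.1]
width: 0.998
```

>>> {"api": "apply_moves", "payload": {
  "steps": "0 0 0 0 0 0 1; 0 0 0 0 0 0 1; 0 0 0 0 0 0 1"
}}

```text
t: 6.3
tcp_pos: [0.569, -0.1405, 0.0879]
tcp_rot: [[0.394, 0.919, 0.003], [0.919, -0.394, -0.001], [0.001, 0.003, -1.0]]
force: [0.4, -0.3, -0.0]
width: 1.003
```

>>> {"api": "apply_moves", "payload": {
  "steps": "0 0 0 0 0 0 0; 0 0 0 0 0 0 0; 0 0 0 0 0 0 0; 0 0 0 0 0 0 0; 0 0 0 0 0 0 0"
}}

```text
t: 6.72
tcp_pos: [0.5688, -0.1407, 0.088]
tcp_rot: [[0.394, 0.919, 0.003], [0.919, -0.394, -0.0], [0.001, 0.003, -1.0]]
force: [-0.9, 0.5, 6.3]
width: 0.525
```

>>> {"api": "apply_moves", "payload": {
  "steps": "0 0 0 0 0 0 0; 0 0 0 0 0 0 0; 0 0 0 0 0 0 0; 0 0 0 0 0 0 0; 0 0 0 0 0 0 0"
}}

```text
t: 7.13
tcp_pos: [0.5688, -0.1407, 0.088]
tcp_rot: [[0.394, 0.919, 0.003], [0.919, -0.394, -0.0], [0.001, 0.003, -1.0]]
force: [-1.0, 1.1, 6.3]
width: 0.528
```

>>> {"api": "apply_moves", "payload": {
  "steps": "0 0 0.005 0 0 0 0; 0 0 0.02 0 0 0 0; 0 0 0.03 0 0 0 0; 0 0 0.035 0 0 0 0; 0 0 0.03 0 0 0 0"
}}

```text
t: 7.55
tcp_pos: [0.5669, -0.1409, 0.2077]
tcp_rot: [[0.395, 0.919, -0.001], [0.919, -0.395, -0.0], [-0.001, -0.001, -1.0]]
force: [1.0, -0.9, -1.5]
width: 0.527
```

>>> {"api": "apply_moves", "payload": {
  "steps": "-0.002 0.025 0 0 0 0 0; -0.003 0.035 0 0 0 0 0; -0.003 0.037 0 0 0 0 0; -0.003 0.037 0 0 0 0 0; -0.004 0.037 0 0 0 0 0"
}}

```text
t: 7.97
tcp_pos: [0.5516, 0.0314, 0.2061]
tcp_rot: [[0.396, 0.918, -0.001], [0.918, -0.396, -0.0], [-0.001, -0.001, -1.0]]
force: [0.8, -0.7, -2.6]
width: 0.525
```

>>> {"api": "apply_moves", "payload": {
  "steps": "-0.003 0.035 0 0 0 0 0; -0.003 0.035 0 0 0 0 0; -0.003 0.03 0 0 0 0 0; -0.002 0.02 0 0 0 0 0; 0 0 0 0 0 0 0"
}}

```text
t: 8.38
tcp_pos: [0.5394, 0.1577, 0.2058]
tcp_rot: [[0.385, 0.923, -0.002], [0.923, -0.385, 0.005], [0.003, -0.004, -1.0]]
force: [0.3, 1.1, -2.4]
width: 0.521
```

>>> {"api": "apply_moves", "payload": {
  "steps": "0 0 0 0 0 0 0; 0 0 0 0 0 0 0; 0 0 0 0 0 0 0"
}}

```text
t: 8.63
tcp_pos: [0.5416, 0.148, 0.2061]
tcp_rot: [[0.397, 0.918, -0.001], [0.918, -0.397, -0.002], [-0.002, 0.0, -1.0]]
force: [0.4, -0.6, -1.7]
width: 0.53
```

```bash
python3 - <<'E'
from h import *
S=cam('scene');save(S,'held.png',(245,110,345,210),6)
o=manip.get_obs();print(o['t'],o['tcp_pos'],o['tcp_rot'].round(4),o['force'],o['width'])
E
```

```text
8.6833 [0.54170744 0.14808342 0.20618666] [[ 3.976e-01  9.176e-01 -4.000e-04]
 [ 9.176e-01 -3.976e-01 -1.300e-03]
 [-1.400e-03  2.000e-04 -1.000e+00]] [ 0.2741047  -1.07096565 -2.84274718] 0.5274827113440702
```

View pics/held.png

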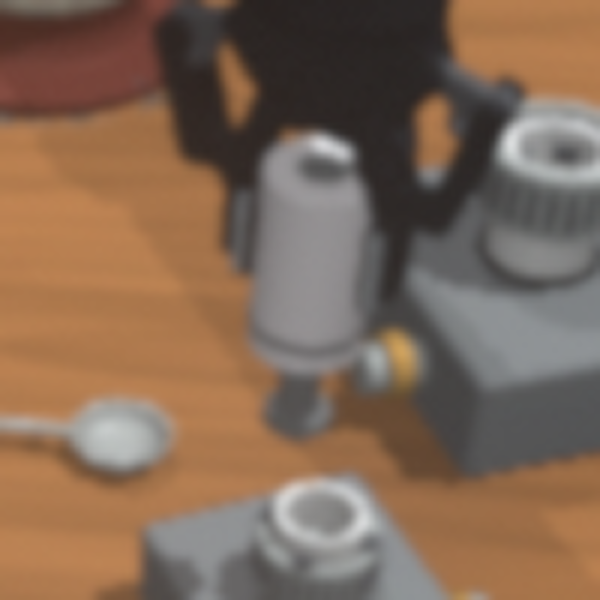

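The view shows the cartridge held upright, its flange at crop (300,410), and the mouth at crop (323,511). The pin is barely visible, so it is short. Measuring the cartridge's offset from the mouth in this same view.

```bash
cat >> h.py <<'E'
def edges(v,thr):  # subpixel crossings of a profile
    v=np.asarray(v,float)-thr; i=np.where(v[:-1]*v[1:]<0)[0]; return (i+v[i]/(v[i]-v[i+1])).round(2)
def circ(c,x,y,z,r):
    a=np.linspace(0,2*np.pi,180); return proj(c,np.c_[x+r*np.cos(a),y+r*np.sin(a),0*a+z])
E
python3 - <<'E'
from h import *
S=cam('scene');o=manip.get_obs();t=o['tcp_pos'];oz=t[2]-.072
sat=cv2.cvtColor(S['color'],cv2.COLOR_RGB2HSV)[...,1].astype(float)
print('mouth S',onz(S,[(298.33,194.67)],.09).round(4))
for r in list(range(158,173))+list(range(174,184)): print(r,edges(sat[r,275:320],90)+275)
for u in range(290,300): print('col',u,sat[165:188,u].astype(int))
for nm,h,r in(('top',.126,.023),('bodybot',.046,.023),('flangetop',.012,.014),('flangebot',.006,.014),('end',0,.008)):
    q=circ(S,t[0],t[1],oz+h,r);print(nm,'u',q[:,0].min().round(2),q[:,0].max().round(2),'v',q[:,1].min().round(2),q[:,1].max().round(2))
E
```

```text
mouth S [[0.5389 0.1632 0.09  ]]
158 [286.19]
159 [286.04]
160 [285.84]
161 [285.74]
162 [285.71]
163 [285.73]
164 [285.71]
165 [285.6  307.87 312.1 ]
166 [285.67 307.97 312.6 ]
167 [285.91 308.74]
168 [286.38 309.38 313.28]
169 [287.12 309.67 313.5 ]
170 [288.33 309.88 313.62]
171 [289.68 310.07 313.65]
172 [290.76 300.38 301.71 310.18 313.67]
174 [290.82 298.07 303.15 309.91 313.49]
175 [289.59 298.79 303.72 309.16 313.11]
176 [288.83 300.04 312.74]
177 [288.6  300.61 313.05]
178 [288.55 300.75 313.71]
179 [288.63 300.63 314.36]
180 [289.07 300.25 315.14]
181 [289.96 299.38 315.79]
182 [291.43 297.9  316.43]
183 [317.06]
col 290 [  6   7   7   8  15  39  81 116 126 113  79  47  33  28  30  51  89 120
 133 138 139 138 139]
col 291 [  6   6   7   6   7  20  49  82  96  85  52  25  14  14  15  25  58 100
 125 136 139 139 139]
col 292 [  7   8   4   6   6   9  20  37  48  42  27  15  12  12  12  15  33  77
 117 133 139 139 138]
col 293 [  7   7   6   7   6   7   8  12  17  15  15  12  12  12  12  12  20  58
 106 131 137 139 137]
col 294 [  5   5   8   9   6   5   6   7  11  12  12  12  12  12   9   6  14  46
 100 129 136 139 137]
col 295 [  5   5   8   7   6   5   6   7  11  12  12   9   9   9   6   3  11  45
 100 129 136 137 137]
col 296 [  5   7   6   7   6   6   6   7  11  15  15  15   9   6   3   2  12  57
 107 132 136 135 136]
col 297 [  5   7   4   7   4   6   8  18  39  47  39  19   5   0   2   0  21  72
 116 133 136 136 135]
col 298 [  7   5   4   4   6   8  13  43  81  88  68  33  11   0   0   9  39  92
 123 133 136 136 135]
col 299 [  5   6   4   4   6   8  27  70 111 116  96  58  28  17  18  33  77 114
 130 134 135 136 135]
top u 288.5 309.29 v 132.5 143.97
bodybot u 285.93 305.43 v 160.89 172.81
flangetop u 288.64 300.19 v 174.22 181.56
flangebot u 288.45 299.95 v 176.12 183.47
end u 290.71 297.26 v 179.55 183.75
```

>>> {"api": "apply_moves", "payload": {
  "steps": "-0.002 0.014 0 0 0 0 0; 0 0 -0.015 0 0 0 0; 0 0 -0.007 0 0 0 0; 0 0 0 0 0 0 0; 0 0 0 0 0 0 0"
}}

```text
t: 9.15
tcp_pos: [0.5394, 0.1628, 0.1839]
tcp_rot: [[0.396, 0.918, -0.001], [0.918, -0.396, -0.001], [-0.002, -0.001, -1.0]]
force: [0.3, -0.5, -1.6]
width: 0.528
```

>>> {"api": "apply_moves", "payload": {
  "steps": "0 0 0 0 0 0 0; 0 0 0 0 0 0 0; 0 0 0 0 0 0 0"
}}

```text
t: 9.4
tcp_pos: [0.54, 0.1639, 0.1849]
tcp_rot: [[0.395, 0.919, 0.001], [0.919, -0.395, 0.0], [0.001, 0.001, -1.0]]
force: [-0.2, 0.4, -1.6]
width: 0.525
```

```bash
python3 - <<'E'
from h import *
S=cam('scene');T=cam('top');o=manip.get_obs();t=o['tcp_pos'];oz=t[2]-.072
print(t,o['force'],o['tcp_rot'].round(4).tolist())
save(S,'held2.png',(265,140,335,220),8)
print('mouth T',onz(T,[(207.5,202.5)],.09).round(4))
hsv=cv2.cvtColor(S['color'],cv2.COLOR_RGB2HSV)
for u in(294,296,298,300,302): print(u,'V',hsv[160:212,u,2].tolist())
for r in range(182,194,1): print(r,hsv[r,280:318,1].tolist())
for nm,h,r in(('bodybot',.046,.023),('flangetop',.012,.014),('flangebot',.006,.014),('end',0,.008)):
    q=circ(S,t[0],t[1],oz+h,r);print(nm,'u',q[:,0].min().round(2),q[:,0].max().round(2),'v',q[:,1].min().round(2),q[:,1].max().round(2))
for r in(.02,.0155):
    q=circ(S,.5389,.1632,.09,r);print('mouth','u',q[:,0].min().round(2),q[:,0].max().round(2),'v',q[:,1].min().round(2),q[:,1].max().round(2))
E
```

```text
[0.53978096 0.1641213  0.18471709] [-0.30273013 -0.10547626 -2.8141821 ] [[0.395, 0.9187, 0.0007], [0.9187, -0.395, 0.0002], [0.0004, 0.0005, -1.0]]
mouth T [[0.5386 0.1617 0.09  ]]
294 V [114, 118, 121, 124, 127, 128, 129, 129, 129, 129, 126, 121, 112, 112, 124, 137, 146, 155, 159, 160, 162, 159, 150, 142, 137, 136, 138, 143, 155, 167, 173, 165, 148, 136, 133, 135, 143, 166, 190, 185, 154, 131, 117, 109, 105, 103, 97, 92, 90, 89, 91, 90]
296 V [133, 134, 135, 135, 136, 136, 137, 137, 138, 138, 139, 138, 133, 121, 113, 123, 138, 144, 146, 147, 144, 131, 112, 100, 94, 92, 92, 99, 123, 158, 182, 174, 156, 145, 142, 139, 139, 151, 182, 199, 177, 144, 123, 112, 115, 120, 110, 98, 92, 90, 90, 90]
298 V [141, 141, 141, 142, 143, 142, 143, 143, 144, 144, 145, 145, 144, 134, 117, 114, 131, 139, 129, 108, 94, 88, 84, 83, 83, 84, 85, 87, 98, 138, 177, 177, 156, 142, 138, 137, 137, 139, 154, 174, 176, 155, 138, 138, 151, 150, 126, 103, 95, 94, 94, 94]
300 V [145, 145, 145, 146, 146, 147, 146, 147, 147, 147, 147, 147, 147, 143, 129, 116, 126, 139, 135, 112, 90, 85, 84, 83, 84, 85, 89, 91, 93, 12
[... 1995 characters left out ...]
38, 137, 135, 132, 129, 123, 115, 103, 87, 68, 48, 34, 27, 21, 13, 6, 1, 1, 3, 4, 6, 3, 14, 49, 97, 126, 135, 136, 136, 135, 136, 135, 135, 135, 136]
192 [137, 136, 132, 129, 124, 116, 103, 91, 82, 70, 52, 34, 26, 18, 12, 10, 7, 5, 3, 0, 0, 1, 3, 4, 3, 1, 21, 70, 113, 132, 136, 137, 137, 137, 137, 136, 137, 137]
193 [124, 115, 104, 89, 79, 68, 48, 34, 27, 24, 15, 9, 7, 7, 8, 5, 5, 4, 2, 4, 2, 2, 0, 1, 1, 4, 6, 40, 89, 121, 135, 137, 138, 138, 137, 138, 138, 137]
bodybot u 291.85 311.02 v 167.84 179.84
flangetop u 294.36 305.73 v 180.84 188.2
flangebot u 294.15 305.47 v 182.68 190.05
end u 296.35 302.79 v 186.05 190.27
mouth u 290.43 306.25 v 189.45 200.03
mouth u 292.2 304.46 v 190.61 198.81
```

View pics/held2.png

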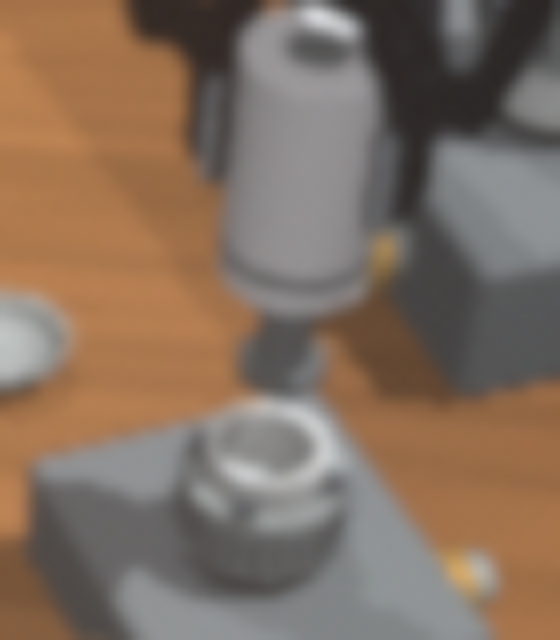

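The flange is centred at scene (300,185), over the mouth at (298.3,195). My estimate is that the cartridge must shift about +2 mm in x and -2 mm in y. I'll correct that and go down gently while watching the forces.

>>> {"api": "apply_moves", "payload": {
  "steps": "0.002 -0.002 -0.008 0 0 0 0; 0 0 -0.007 0 0 0 0; 0 0 0 0 0 0 0; 0 0 0 0 0 0 0"
}}

```text
t: 9.83
tcp_pos: [0.5409, 0.162, 0.1683]
tcp_rot: [[0.395, 0.919, -0.002], [0.919, -0.395, -0.001], [-0.002, -0.002, -1.0]]
force: [0.6, 0.8, -2.7]
width: 0.527
```

>>> {"api": "apply_moves", "payload": {
  "steps": "0 0 -0.002 0 0 0 0; 0 0 -0.002 0 0 0 0; 0 0 -0.002 0 0 0 0; 0 0 0 0 0 0 0; 0 0 0 0 0 0 0"
}}

```text
t: 10.25
tcp_pos: [0.5415, 0.1622, 0.1632]
tcp_rot: [[0.395, 0.919, -0.0], [0.919, -0.395, -0.0], [-0.0, -0.0, -1.0]]
force: [0.0, 0.4, -1.9]
width: 0.531
```

```bash
python3 - <<'E'
from h import *
for i in range(6):
    S=cam('scene');o=manip.get_obs();print(o['tcp_pos'].round(4),o['force'].round(2),o['wrist_torque'].round(2))
E
```

```text
[0.5416 0.1622 0.1633] [-0.67 -0.59 -2.56] [ 0.   -0.    0.02]
[0.5417 0.1622 0.1634] [ 0.46  1.05 -1.99] [-0.    0.01 -0.01]
[0.5417 0.1623 0.1634] [-0.55  0.13 -1.52] [-0.03  0.02 -0.07]
[0.5417 0.1622 0.1635] [ 0.24 -0.8  -1.81] [-0.02 -0.02  0.02]
[0.5416 0.1623 0.1634] [-0.75 -0.93 -2.43] [-0.04 -0.01  0.04]
[0.5416 0.1622 0.1634] [-0.17  0.72 -1.89] [-0.03 -0.02  0.05]
```

>>> {"api": "apply_moves", "payload": {
  "steps": "0 0 -0.002 0 0 0 0; 0 0 -0.001 0 0 0 0; 0 0 0 0 0 0 0; 0 0 0 0 0 0 0"
}}

```text
t: 10.88
tcp_pos: [0.5415, 0.1622, 0.1601]
tcp_rot: [[0.395, 0.919, -0.0], [0.919, -0.395, -0.0], [-0.0, -0.0, -1.0]]
force: [1.2, 0.3, -2.6]
width: 0.525
```

>>> {"api": "apply_moves", "payload": {
  "steps": "0 0 -0.001 0 0 0 0; 0 0 -0.001 0 0 0 0; 0 0 0 0 0 0 0; 0 0 0 0 0 0 0"
}}

```text
t: 11.22
tcp_pos: [0.5415, 0.1622, 0.1582]
tcp_rot: [[0.395, 0.919, -0.0], [0.919, -0.395, -0.0], [-0.0, -0.0, -1.0]]
force: [0.7, -0.2, -1.5]
width: 0.525
```

>>> {"api": "apply_moves", "payload": {
  "steps": "0 0 -0.001 0 0 0 0; 0 0 -0.001 0 0 0 0; 0 0 0 0 0 0 0; 0 0 0 0 0 0 0"
}}

```text
t: 11.55
tcp_pos: [0.5415, 0.1622, 0.1562]
tcp_rot: [[0.395, 0.919, -0.0], [0.919, -0.395, -0.0], [-0.0, -0.0, -1.0]]
force: [0.2, -0.9, -2.1]
width: 0.526
```

>>> {"api": "apply_moves", "payload": {
  "steps": "0 0 -0.001 0 0 0 0; 0 0 -0.001 0 0 0 0; 0 0 0 0 0 0 0; 0 0 0 0 0 0 0"
}}

```text
t: 11.88
tcp_pos: [0.5415, 0.1622, 0.1542]
tcp_rot: [[0.395, 0.919, -0.0], [0.919, -0.395, -0.0], [-0.0, -0.0, -1.0]]
force: [-0.4, 0.6, -1.3]
width: 0.525
```

>>> {"api": "apply_moves", "payload": {
  "steps": "0 0 -0.001 0 0 0 0; 0 0 -0.001 0 0 0 0; 0 0 0 0 0 0 0; 0 0 0 0 0 0 0"
}}

```text
t: 12.22
tcp_pos: [0.5415, 0.1622, 0.1522]
tcp_rot: [[0.395, 0.919, -0.0], [0.919, -0.395, -0.0], [-0.0, -0.0, -1.0]]
force: [0.1, 0.2, -2.1]
width: 0.524
```

>>> {"api": "apply_moves", "payload": {
  "steps": "0 0 -0.001 0 0 0 0; 0 0 -0.001 0 0 0 0; 0 0 -0.001 0 0 0 0; 0 0 0 0 0 0 0; 0 0 0 0 0 0 0"
}}

```text
t: 12.63
tcp_pos: [0.5415, 0.1622, 0.1492]
tcp_rot: [[0.395, 0.919, -0.0], [0.919, -0.395, -0.0], [-0.0, -0.0, -1.0]]
force: [-0.1, 0.3, -2.2]
width: 0.531
```

>>> {"api": "apply_moves", "payload": {
  "steps": "0 0 -0.001 0 0 0 0; 0 0 -0.001 0 0 0 0; 0 0 -0.001 0 0 0 0; 0 0 0 0 0 0 0; 0 0 0 0 0 0 0"
}}

```text
t: 13.05
tcp_pos: [0.5415, 0.1622, 0.1462]
tcp_rot: [[0.395, 0.919, -0.0], [0.919, -0.395, -0.0], [-0.0, -0.0, -1.0]]
force: [-0.7, 0.1, -1.6]
width: 0.527
```

>>> {"api": "apply_moves", "payload": {
  "steps": "0 0 -0.001 0 0 0 0; 0 0 -0.001 0 0 0 0; 0 0 -0.001 0 0 0 0; 0 0 0 0 0 0 0; 0 0 0 0 0 0 0"
}}

```text
t: 13.47
tcp_pos: [0.5415, 0.1622, 0.1432]
tcp_rot: [[0.395, 0.919, -0.0], [0.919, -0.395, -0.0], [-0.0, -0.0, -1.0]]
force: [0.2, 0.0, -1.9]
width: 0.528
```

>>> {"api": "apply_moves", "payload": {
  "steps": "0 0 -0.001 0 0 0 0; 0 0 -0.001 0 0 0 0; 0 0 0 0 0 0 0; 0 0 0 0 0 0 0"
}}

```text
t: 13.8
tcp_pos: [0.5415, 0.1622, 0.1412]
tcp_rot: [[0.395, 0.919, -0.0], [0.919, -0.395, -0.0], [-0.0, -0.0, -1.0]]
force: [-0.8, 0.0, -2.9]
width: 0.523
```

>>> {"api": "apply_moves", "payload": {
  "steps": "0 0 -0.001 0 0 0 0; 0 0 -0.001 0 0 0 0; 0 0 0 0 0 0 0; 0 0 0 0 0 0 0"
}}

```text
t: 14.13
tcp_pos: [0.5416, 0.1625, 0.1394]
tcp_rot: [[0.395, 0.919, 0.0], [0.919, -0.395, 0.0], [0.0, 0.0, -1.0]]
force: [0.3, 1.2, -2.0]
width: 0.524
```

>>> {"api": "apply_moves", "payload": {
  "steps": "0 0 -0.001 0 0 0 0; 0 0 -0.001 0 0 0 0; 0 0 0 0 0 0 0; 0 0 0 0 0 0 0"
}}

```text
t: 14.47
tcp_pos: [0.5418, 0.1628, 0.138]
tcp_rot: [[0.395, 0.919, 0.001], [0.919, -0.395, 0.001], [0.001, 0.0, -1.0]]
force: [-1.4, 1.4, 3.6]
width: 0.527
```

>>> {"api": "apply_moves", "payload": {
  "steps": "0 0 -0.001 0 0 0 0; 0 0 -0.001 0 0 0 0; 0 0 0 0 0 0 0; 0 0 0 0 0 0 0"
}}

```text
t: 14.8
tcp_pos: [0.5418, 0.1627, 0.1357]
tcp_rot: [[0.394, 0.919, 0.001], [0.919, -0.394, 0.001], [0.001, 0.0, -1.0]]
force: [-1.4, 0.9, 3.7]
width: 0.518
```

>>> {"api": "apply_moves", "payload": {
  "steps": "0 0 -0.001 0 0 0 0; 0 0 -0.001 0 0 0 0; 0 0 0 0 0 0 0; 0 0 0 0 0 0 0"
}}

```text
t: 15.13
tcp_pos: [0.5418, 0.1627, 0.1336]
tcp_rot: [[0.394, 0.919, 0.001], [0.919, -0.394, 0.001], [0.001, 0.0, -1.0]]
force: [-1.2, 0.7, 4.5]
width: 0.528
```

>>> {"api": "apply_moves", "payload": {
  "steps": "0 0 -0.001 0 0 0 0; 0 0 -0.001 0 0 0 0; 0 0 0 0 0 0 0; 0 0 0 0 0 0 0"
}}

```text
t: 15.47
tcp_pos: [0.5418, 0.1627, 0.1316]
tcp_rot: [[0.394, 0.919, 0.001], [0.919, -0.394, 0.001], [0.001, 0.0, -1.0]]
force: [-1.5, 1.4, 4.8]
width: 0.527
```

>>> {"api": "apply_moves", "payload": {
  "steps": "0 0 -0.001 0 0 0 0; 0 0 -0.001 0 0 0 0; 0 0 0 0 0 0 0; 0 0 0 0 0 0 0"
}}

```text
t: 15.8
tcp_pos: [0.5419, 0.1627, 0.1297]
tcp_rot: [[0.395, 0.919, 0.001], [0.919, -0.395, 0.001], [0.001, 0.0, -1.0]]
force: [-1.2, 2.0, 5.2]
width: 0.53
```

>>> {"api": "apply_moves", "payload": {
  "steps": "0 0 -0.001 0 0 0 0; 0 0 0 0 0 0 0; 0 0 0 0 0 0 0"
}}

```text
t: 16.05
tcp_pos: [0.5419, 0.1627, 0.129]
tcp_rot: [[0.394, 0.919, 0.001], [0.919, -0.395, 0.001], [0.001, 0.001, -1.0]]
force: [-1.2, 2.9, 8.2]
width: 0.526
```

>>> {"api": "apply_moves", "payload": {
  "steps": "0 0 -0.001 0 0 0 0; 0 0 0 0 0 0 0; 0 0 0 0 0 0 0"
}}

```text
t: 16.3
tcp_pos: [0.5419, 0.1627, 0.1283]
tcp_rot: [[0.395, 0.919, 0.001], [0.919, -0.395, 0.001], [0.001, 0.001, -1.0]]
force: [-1.1, 2.0, 9.0]
width: 0.527
```

>>> {"api": "apply_moves", "payload": {
  "steps": "0 0 -0.001 0 0 0 0; 0 0 0 0 0 0 0; 0 0 0 0 0 0 0"
}}

```text
t: 16.55
tcp_pos: [0.542, 0.1627, 0.1276]
tcp_rot: [[0.395, 0.919, 0.001], [0.919, -0.395, 0.001], [0.001, 0.001, -1.0]]
force: [-3.4, 0.6, 10.5]
width: 0.523
```

>>> {"api": "apply_moves", "payload": {
  "steps": "-0.0005 0 -0.001 0 0 0 0; 0 0 0 0 0 0 0; 0 0 0 0 0 0 0"
}}

```text
t: 16.8
tcp_pos: [0.5419, 0.1627, 0.1268]
tcp_rot: [[0.395, 0.919, 0.002], [0.919, -0.395, 0.001], [0.002, 0.002, -1.0]]
force: [-2.5, 1.9, 9.6]
width: 0.524
```

>>> {"api": "apply_moves", "payload": {
  "steps": "0 0 -0.001 0 0 0 0; 0 0 0 0 0 0 0; 0 0 0 0 0 0 0"
}}

```text
t: 17.05
tcp_pos: [0.5418, 0.1627, 0.1257]
tcp_rot: [[0.395, 0.919, 0.002], [0.919, -0.395, 0.001], [0.002, 0.002, -1.0]]
force: [-2.1, 1.3, 10.9]
width: 0.53
```

>>> {"api": "apply_moves", "payload": {
  "steps": "0 0 -0.001 0 0 0 0; 0 0 0 0 0 0 0; 0 0 0 0 0 0 0"
}}

```text
t: 17.3
tcp_pos: [0.5418, 0.1627, 0.1246]
tcp_rot: [[0.395, 0.919, 0.002], [0.919, -0.395, 0.001], [0.002, 0.001, -1.0]]
force: [-1.2, 1.2, 8.9]
width: 0.525
```

>>> {"api": "apply_moves", "payload": {
  "steps": "0 0 -0.001 0 0 0 0; 0 0 0 0 0 0 0; 0 0 0 0 0 0 0"
}}

```text
t: 17.55
tcp_pos: [0.5418, 0.1627, 0.1234]
tcp_rot: [[0.395, 0.919, 0.002], [0.919, -0.395, 0.001], [0.002, 0.001, -1.0]]
force: [-1.8, 2.0, 8.8]
width: 0.52
```

```bash
python3 - <<'E'
from h import *
S=cam('scene');save(S,'in1.png',(258,140,338,220),7);o=manip.get_obs();print(o['tcp_pos'].round(4),o['force'].round(2),o['wrist_torque'].round(2))
E
```

```text
[0.5418 0.1627 0.1234] [-2.11  1.73  9.44] [ 0.39  0.44 -0.06]
```

View pics/in1.png

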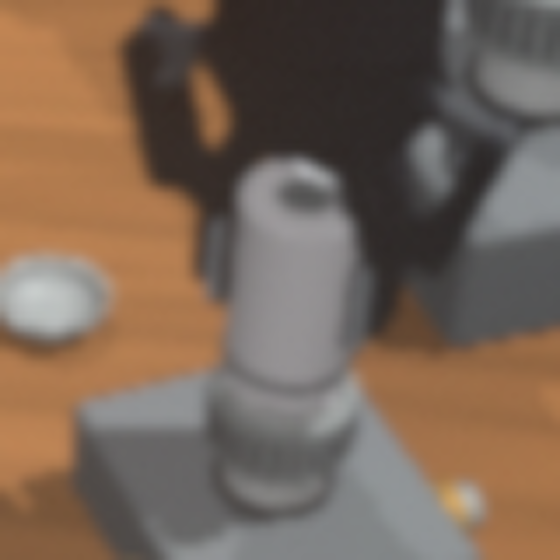

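The sleeve has sprung up: tube is visible again below the knurl at crop (270,490), and the force dropped by about 2 N. I'll ease up to the locked height and check.

>>> {"api": "apply_moves", "payload": {
  "steps": "0 0 0.002 0 0 0 0; 0 0 0.002 0 0 0 0; 0 0 0.002 0 0 0 0; 0 0 0.002 0 0 0 0; 0 0 0 0 0 0 0"
}}

```text
t: 18.02
tcp_pos: [0.5417, 0.1627, 0.1311]
tcp_rot: [[0.395, 0.919, 0.002], [0.919, -0.395, 0.001], [0.002, 0.001, -1.0]]
force: [-1.2, 3.0, 5.3]
width: 0.523
```

>>> {"api": "apply_moves", "payload": {
  "steps": "0 0 0.001 0 0 0 0; 0 0 0.001 0 0 0 0; 0 0 0.001 0 0 0 0; 0 0 0 0 0 0 0; 0 0 0 0 0 0 0"
}}

```text
t: 18.43
tcp_pos: [0.5416, 0.1627, 0.1336]
tcp_rot: [[0.395, 0.919, 0.001], [0.919, -0.395, 0.001], [0.001, 0.001, -1.0]]
force: [0.4, 2.9, 5.1]
width: 0.524
```

>>> {"api": "apply_moves", "payload": {
  "steps": "0 0 0.001 0 0 0 0; 0 0 0.001 0 0 0 0; 0 0 0 0 0 0 0; 0 0 0 0 0 0 0"
}}

```text
t: 18.77
tcp_pos: [0.5415, 0.1627, 0.1356]
tcp_rot: [[0.395, 0.919, 0.001], [0.919, -0.395, 0.001], [0.001, 0.001, -1.0]]
force: [-0.0, 3.1, 4.6]
width: 0.525
```

>>> {"api": "apply_moves", "payload": {
  "steps": "0 0 0.001 0 0 0 0; 0 0 0 0 0 0 0; 0 0 0 0 0 0 0"
}}

```text
t: 19.02
tcp_pos: [0.5415, 0.1626, 0.1365]
tcp_rot: [[0.395, 0.919, 0.001], [0.919, -0.395, 0.001], [0.001, 0.001, -1.0]]
force: [0.8, 2.7, 4.5]
width: 0.524
```

>>> {"api": "apply_moves", "payload": {
  "steps": "0 0.0005 0.001 0 0 0 0; 0 0 0 0 0 0 0; 0 0 0 0 0 0 0"
}}

```text
t: 19.27
tcp_pos: [0.5414, 0.1627, 0.1371]
tcp_rot: [[0.395, 0.919, 0.001], [0.919, -0.395, 0.0], [0.0, 0.0, -1.0]]
force: [1.7, 4.1, 1.4]
width: 0.524
```

The force fell at -25 mm, so the jaws are holding. Releasing.

>>> {"api": "apply_moves", "payload": {
  "steps": "0 0 0 0 0 0 0.6; 0 0 0 0 0 0 0.8; 0 0 0 0 0 0 1; 0 0 0 0 0 0 1; 0 0 0 0 0 0 1"
}}

```text
t: 19.68
tcp_pos: [0.5405, 0.1618, 0.1369]
tcp_rot: [[0.395, 0.919, -0.002], [0.919, -0.395, -0.001], [-0.002, -0.001, -1.0]]
force: [0.1, -0.3, -0.0]
width: 0.997
```

>>> {"api": "apply_moves", "payload": {
  "steps": "0 0 0 0 0 0 1; 0 0 0.02 0 0 0 1; 0 0 0.03 0 0 0 1; 0 0 0.04 0 0 0 1; 0 0 0.04 0 0 0 1"
}}

```text
t: 20.1
tcp_pos: [0.5401, 0.1622, 0.268]
tcp_rot: [[0.395, 0.919, -0.003], [0.919, -0.395, -0.001], [-0.002, -0.002, -1.0]]
force: [1.5, 0.8, -0.1]
width: 0.999
```

>>> {"api": "apply_moves", "payload": {
  "steps": "0 -0.035 0 0 0 0 1; 0 -0.035 0 0 0 0 1; 0 -0.035 0 0 0 0 1; 0 -0.035 0 0 0 0 1; 0 -0.035 0 0 0 0 1"
}}

```text
t: 20.52
tcp_pos: [0.5406, -0.014, 0.2675]
tcp_rot: [[0.394, 0.919, -0.0], [0.919, -0.394, -0.0], [-0.0, -0.0, -1.0]]
force: [-0.2, -0.8, -0.4]
width: 0.998
```

>>> {"api": "apply_moves", "payload": {
  "steps": "0 -0.035 0 0 0 0 1; 0 -0.035 0 0 0 0 1; 0 0 0 0 0 0 1; 0 0 0 0 0 0 1; 0 0 0 0 0 0 1"
}}

```text
t: 20.93
tcp_pos: [0.5409, -0.0817, 0.2672]
tcp_rot: [[0.395, 0.919, -0.001], [0.919, -0.395, 0.001], [0.001, -0.001, -1.0]]
force: [0.7, 0.6, -0.1]
width: 1.005
```

```bash
python3 - <<'E'
from h import *
S=cam('scene');T=cam('top')
def crop(c,x,y,w=80,h=85,s=5):
    return cv2.resize(cv2.cvtColor(c['color'],cv2.COLOR_RGB2BGR)[y:y+h,x:x+w],None,fx=s,fy=s,interpolation=cv2.INTER_CUBIC)
cv2.imwrite('pics/fin.png',np.hstack([crop(S,258,150),crop(T,170,160)]))
print('pred top centre if locked: S',proj(S,[.5392,.162,.191]),'T',proj(T,[.5392,.162,.191]))
print('rim pts front z=.093/.067',proj(S,[[.5662,.162,.093],[.5662,.162,.067],[.5592,.162,.045],[.5662,.162,.086],[.5662,.162,.06]]).round(1).tolist())
o=manip.get_obs();print(o['t'],o['tcp_pos'].round(4),o['force'].round(2))
E
```

```text
pred top centre if locked: S [[301.88738806 162.77949263]] T [[200.51892076 199.26665178]]
rim pts front z=.093/.067 [[298.1, 201.1], [297.1, 208.6], [296.3, 212.9], [297.8, 203.1], [296.9, 210.6]]
21.0333 [ 0.5411 -0.0804  0.2672] [ 0.38  0.85 -0.08]
```

View pics/fin.png

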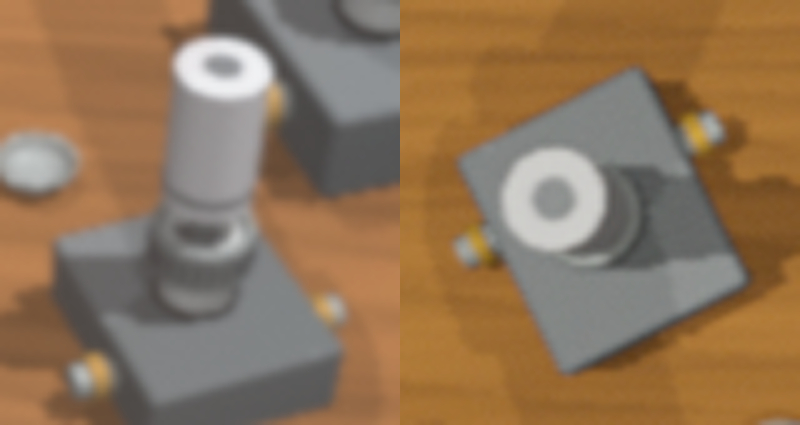

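The top face is at scene (302.1,162.9) and top (200.5,199.5), both within 0.3 px of the locked, upright prediction. To confirm the sleeve is fully forward, I'll compare its brightness profile with the earlier forward, back and current pictures.

```bash
python3 - <<'E'
import cv2,numpy as np
def prof(f,y0,y1):
    im=cv2.cvtColor(cv2.imread('pics/'+f),cv2.COLOR_BGR2GRAY)[:,:400]; im=cv2.resize(im,None,fx=.2,fy=.2,interpolation=cv2.INTER_AREA)
    return im[y0:y1,37:42].mean(1)   # cols 295..299
F=prof('rim1.png',50,66);C=prof('fin.png',50,66);B=prof('mid.png',35,51)
for n,p in(('fwd',F),('now',C),('back',B)): print(n,p.round().astype(int).tolist())
E
```

```text
fwd [117, 109, 101, 94, 90, 91, 93, 100, 114, 128, 132, 124, 104, 93, 107, 125]
now [143, 135, 113, 97, 92, 91, 93, 100, 114, 127, 131, 123, 104, 92, 107, 124]
back [170, 147, 128, 122, 128, 129, 115, 100, 92, 91, 91, 91, 84, 80, 97, 119]
```

The current profile matches the sleeve-forward profile to within 1 grey level over the knurl and the tube below it, so the sleeve is fully forward. The arm is clear and touching nothing, so I'm handing in.

```bash
python3 -c "
from h import *
print(ticket.sign_off())"
```

```text
the job is handed in; nothing more can be done
None
```

The cartridge is locked upright in the smaller grey filter base, and the job was handed in at about t = 21 s; sign-off reports no verdict.

- **Sleeve:** I straddled the tube with the fingers and pressed the sleeve down to its stop, at TCP z 79 mm. A picture afterwards showed it staying back by itself.
- **Insertion:** I lifted the cartridge from its stand, centred it over the mouth and lowered it in steps of 1 to 3 mm. The highest vertical reading I saw was about 11 N, which is about 13 N on the base with the cartridge's weight added, well under 25 N. The trip came with the origin roughly 37 to 38 mm below the mouth and showed as a drop of about 2 N. I then eased up until the jaws held, at about 25 mm below the mouth, released and moved clear.

**Last checks**
- The cartridge's top face is within 0.3 px of the locked, upright prediction in both views.
- The sleeve's brightness profile matches the earlier forward picture to within 1 grey level over the knurl and the tube below it.
- The force reading is about zero with the arm clear.
- None of these checks failed. Before insertion the estimates of the mouth's position differed by 1 to 2 mm, but the cartridge entered without binding and the sideways forces stayed at about 4 N or less.
- I saw no contact with any bystander, but did not measure their positions again at the end.

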